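Lay the camera bracket down over the stop

ROBOT

A 6-joint arm with a two-finger parallel gripper is mounted at the origin on a cart in front of the work surface, level with it; the furniture and walls round the work are solid. World frame = base frame: x ahead of the robot, y to its left, z up, the work surface at z = 0. Lengths are in m, angles in rad, forces in N, time in s.
With the tool pointing down it reaches from about 0.25 to 0.775 m from the base axis. Payload 4 kg.
Tool frame: the origin (TCP) lies at the very end of the fingers, on their centre line; the grasp point (between the pads) lies 19 mm behind it (robot.pinch_z is the distance from the TCP to the grasp point, in m); z points along the fingers, y is the line along which they close (so a half turn about z gives the same grasp; the last joint's range is limited). The gripper opens to 94 mm and grips with 3 to 60 N. Pads are 16 mm wide; open, the fingers measure 119 mm over their backs; the gripper's body (75 mm by 177 mm) begins 78 mm behind the grasp point.
Start: joints at [1.059, 0.087, 1.371, -0, 1.684, -0.103], TCP at [0.219, 0.505, 0.167] pointing down, gripper open.
Joint ranges: [-3.1, 3.1], [-0.76, 2.03], [0.27, 2.55], [-1.08, 4.22], [0.17, 2.65], [-2.57, 2.57]. Speed limits (rad/s): [2.79, 2.79, 3.14, 3.14, 3.14, 3.14].

INTERFACE

Orientations are given as [roll, pitch, yaw] about the fixed x, y, z axes, in that order (R = Rz(yaw) Ry(pitch) Rx(roll)).
In Python, from bench import robot gives the robot as it stands.
- The arm moves only by the tool arm_command, never from a script. Its argument "targets" is one flat list of numbers, 7 for each row, row after row: the turn, a rotation vector about the tool's x, y, z in degrees, then the shift along the tool's x, y, z in mm, then the closure, from -1 (fully open) to 1 (shut). In form: [ax, ay, az, x, y, z, hand, ax, ay, az, x, y, z, hand, ...]. A call has 1 to 20 rows; each row is the pose to reach, as a shift and turn from the pose commanded when the call began, along the tool's axes at that moment; what a row does not reach only later rows make up. A row lasts 1/10 s, in which the tool goes at most 50 mm and 8.59 degrees, less where a joint would pass 70% of its speed; a pose out of reach is approached as far as the arm can. A call with a gripper value outside its range is refused whole. The fingers move at their own pace and stop on an object; the grip force is fixed at half the most. Time passes only in rows, so rows that repeat a pose let the fingers close. It gives the time, the measured TCP pose, the force, the opening and the grip force at its end, in the units of the state.
- robot.get_obs(): the state, without advancing time (a new reading comes with each control period).
- robot.snapshot(name): name is "side" or "top" or "wrist"; returns a dict with "color" (384x512x3 uint8, red, green, blue), "range_z" (384x512 float32, m along the optical axis (not along the pixel's ray), 0 where there is no reading), "fx", "fy", "cx", "cy" (pixels), "T" (4x4, takes a point from camera to world coordinates); the wrist camera has in their place "T_tool_cam" (4x4, takes a point from camera to tool coordinates, whose origin is the TCP and whose axes are the flange's). Camera axes: x right, y down, z forward; pixel columns grow to the right and rows downward; lengths in m; the calibration is good to about 2 mm. A picture is of the moment at which its call begins: read the wrist's pose just before it.
- robot.close_job(): hands the job in; it is judged then, once.
The state is a dict: "time": time; "joint_positions": joint angles; "qvel": joint speeds; "joint_torque": joint torques, N m; "tool_pos": TCP position; "ee_rot": TCP orientation; "wrist_force": force on the tool from outside, world axes, zero at the start; "wrist_torque": the same for the moment, N m; "width": finger opening in m; "finger_force": force on a finger pad.
Only numpy, scipy, OpenCV 4.12 (cv2) and the standard library are available. Lean on these libraries where they do the work, as an engineer would, in place of code of your own. Each camera call takes 0.05 s, during which the arm holds its last target. There are 200 camera calls.

TASK

With your fingers, push the foot of the yellow camera bracket along its fixture until the bracket stands up against the dark stop bar; then tip it backwards over the stop and let it down gently, keeping a finger in front of it as it goes instead of letting it drop, until it lies with its back on the stop and the black padded rest. Only push and support it: do not pinch or lift it, and leave everything else on the bench where it is.

Things in the scene. Friction and masses are not known exactly. Their poses are not given: they have to be found in the camera images.
- bracket: Yellow L-shaped bracket, loose, about 0.25 kg, standing on its foot: upright plate 64 wide, 150 tall, 7 thick (x -7 to 0), foot 65 long (x 0 to -65), 12 thick; two slanting braces between them, up to 50 high. Origin: middle of the heel edge, where the plate's flat back meets the underside. x points out of the plate's back (the way it is tipped), y along the width, z up the plate.
- bracket_top (a point): Middle of the upper back edge of the bracket's plate (bracket x 0, y 0, z 150 mm).
- bracket_mid (a point): Close to the bracket's centre of mass (bracket x -15, y 0, z 50 mm); on its heel the bracket overbalances at about 0.3 rad. Pushed high up it tips; pushed at the foot's end, less than 20 mm above its underside, it slides.
- fixture: Fixed laying-down fixture in front of the standing bracket's back: aluminium base plate 90 x 80 x 6 mm (x 0 to 90) with a stop bar at its near end and a rest bar at its far end. Origin: at bench height under the middle of the stop's face that looks at the bracket (its -x face). x points from the stop to the rest, the way the bracket is tipped; z up. The bracket stands on the bench.
- fixture_stop (a point): Middle of the top of the dark steel stop bar: 84 mm wide in y, x 0 to 12, its top 14 mm above the bench.
- fixture_rest (a point): Middle of the top of the rest bar's black rubber pad: 80 mm wide in y, x 72 to 88, top 34 mm above the bench. The laid bracket rests with its back on the stop's top and this pad, about 1.3 rad from upright; the plate's top end reaches 20 to 45 mm past the rest, about 45 mm above the bench, with room under and beyond it.
- flux_bottle: Bystander, loose: white dispensing bottle with red nozzle, 44 x 44 x 140 mm; origin: middle of its underside.
- camera_back_09: Bystander, loose: white camera back shell, 112 x 125 x 44 (with its leads) mm; origin: middle of its underside.
- spray_can: Bystander, loose: orange aerosol can with yellow cap, the one on the near side of the tape roll, 56 x 59 x 199 mm; origin: middle of its underside.
Things that resemble listed ones, but are neither listed nor needed, are in the scene too. There is more than one size of the bracket; the job needs the larger.

How it is judged:
On the way:
1. the bracket, still upright, has been pushed up against the stop (heel within 6 mm of it) (x of bracket in the frame of fixture above -0.006 m and angle between bracket's own z axis and vertical below 0.12 rad), for 0.2 s.
At the end, for the whole second after the job is handed in: The bracket lies at rest on its back across the stop and the padded rest: 1.18 to 1.45 rad from upright, its top end at least 96 mm beyond the stop's face, within 30 mm of the fixture's middle line and within 0.25 rad square to it, not moving (angle between bracket's own z axis and vertical between 1.18 and 1.45 rad and x of bracket_top in the frame of fixture above 0.096 m and z of bracket_top in the frame of fixture above 0.03 m and y of bracket_top in the frame of fixture between -0.03 and 0.03 m and angle between the y axis of bracket and the y axis of fixture, either way round below 0.25 rad and contact force between bracket and fixture above 0.5 N and linear speed of bracket below 0.02 m/s and angular speed of bracket below 0.1 rad/s); the robot touches nothing.
It fails at once if the bracket falls or is flung over (turns faster than 5 rad/s) (angular speed of bracket above 5 rad/s).
It fails at once if the bracket is lifted (its middle more than 75 mm above the bench; tipping over the stop raises it to about 60) (height (world z) of bracket_mid above 0.075 m).
It fails at once if the bracket is pinched or pressed hard (more than 20 N between fingers and bracket while it is tipped, or more than 60 N at any time) (contact force between the fingers and bracket above 60 N or (contact force between the fingers and bracket above 20 N and angle between bracket's own z axis and vertical above 0.15 rad)).
It fails at once if a bystander (bottle, camera back or spray can) is moved more than 15 mm (distance of any of flux_bottle, camera_back_09, spray_can from where it was at the start of the episode above 0.015 m).
It also fails if it takes over 64 s, if anything falls off the work surface, if the arm or the gripper's body presses on something with over 40 N, if the wrist force passes 120 N, or if a joint passes its speed limit or range.

## Working session

There is one attempt and no reset: what is moved stays moved. The work goes in short steps, Python scripts to look and compute and a tool call to move; the robot and the scene stay as the last step left them, time stands still between calls to the robot, and variables do not carry over. Pictures are saved under pics/ and viewed, at most 10 in all, crops included, and the job is handed in when it is done.

Besides the shell and the picture viewer there is one more tool, called after "Request:" as a command line: name --argument value ..., lists and objects as JSON in quotes. arm_command: Moves the arm, as the interface text tells. Its arguments: {"type":"object","properties":{"targets":{"type":"array"}},"required":["targets"]}

```bash
mkdir -p pics; ls
python3 - <<'E'
from bench import robot
import cv2, numpy as np
o=robot.get_obs(); print({k:np.round(v,3).tolist() for k,v in o.items()})
for n in ("side","top"):
    s=robot.snapshot(n); cv2.imwrite(f"pics/{n}0.png",s["color"][:,:,::-1]); np.savez(f"{n}0.npz",**s); print(n,s["fx"],s["cx"],s["cy"],np.round(s["T"],3).tolist())
E
```

```text
pics
{'time': 0.0, 'joint_positions': [1.059, 0.088, 1.372, -0.0, 1.684, -0.103], 'qvel': [-0.0, 0.0, -0.001, 0.0, 0.0, 0.0], 'joint_torque': [0.001, -34.017, -30.243, 0.072, 0.033, -0.0], 'tool_pos': [0.218, 0.504, 0.166], 'ee_rot': [-3.139, -0.0, 2.733], 'wrist_force': [-0.074, -0.054, -0.688], 'wrist_torque': [-0.001, 0.032, 0.058], 'finger_force': 0.0, 'width': 0.094}
side 419.40359952469794 252.39536157217307 197.13745641168893 [[-0.945, -0.243, 0.219, 0.156], [-0.327, 0.682, -0.655, 0.987], [0.01, -0.69, -0.724, 1.185], [0.0, 0.0, 0.0, 1.0]]
top 349.843967099828 256.3793484262661 188.80316472718638 [[0.119, -0.966, 0.23, 0.221], [-0.993, -0.115, 0.03, 0.004], [-0.003, -0.232, -0.973, 1.241], [0.0, 0.0, 0.0, 1.0]]
```

View pics/side0.png

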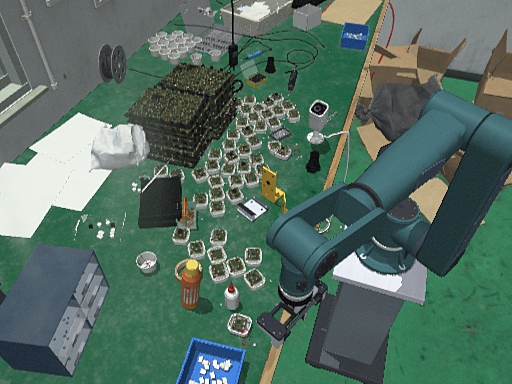

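View pics/top0.png

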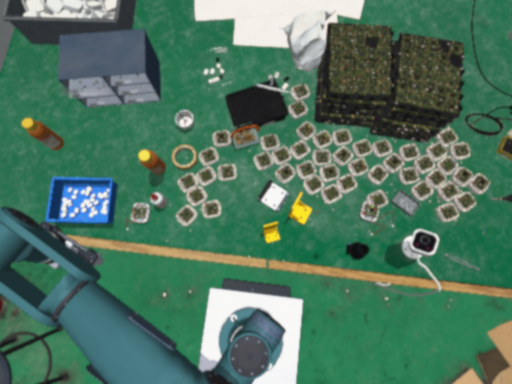

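Side view: large yellow bracket at about (272,185), fixture at (255,207). Top view: bracket (300,208), fixture (274,195), small bracket (271,232). Next I measure the clouds and take an enlarged crop.

```bash
cat > h.py <<'E'
import numpy as np, cv2
def cloud(s):
    z=s["range_z"]; v,u=np.indices(z.shape)
    p=np.stack([(u-s["cx"])/s["fx"]*z,(v-s["cy"])/s["fy"]*z,z],-1)
    T=s["T"]; P=p@T[:3,:3].T+T[:3,3]; P[z<=0]=np.nan
    return P
def yellow(s):
    h=cv2.cvtColor(np.ascontiguousarray(s["color"]),cv2.COLOR_RGB2HSV)
    return (h[...,0]>18)&(h[...,0]<34)&(h[...,1]>150)&(h[...,2]>90)
E
python3 - <<'E'
from h import *
out=[]
for n,c in (("side",(230,150)),("top",(240,170))):
    s=dict(np.load(f"{n}0.npz")); P=cloud(s)
    x,y=c; im=s["color"][y:y+75,x:x+80,::-1]
    out.append(cv2.resize(im,(400,375),interpolation=cv2.INTER_CUBIC))
    m=yellow(s); k,l,st,ce=cv2.connectedComponentsWithStats(m.astype(np.uint8))
    for i in range(1,k):
        if st[i,4]>25:
            q=P[l==i]; q=q[~np.isnan(q[:,0])]
            if len(q): print(n,st[i],np.round(np.median(q,0),3),np.round(q.min(0),3),np.round(q.max(0),3))
    for (u,v) in ([(255,207),(245,205),(262,212),(255,200),(232,300),(190,280),(240,325)] if n=="side" else [(274,195),(265,195),(282,190),(268,205),(158,202),(152,162),(425,243)]): print(n,u,v,np.round(P[v,u],3))
cv2.imwrite("pics/crop1.png",np.hstack(out))
E
```

```text
side [262 167  26  47 503] [ 0.445 -0.092  0.071] [ 0.365 -0.255  0.002] [0.513 0.006 0.153]
side [186 263   6  13  33] [0.535 0.416 0.191] [0.526 0.4   0.17 ] [0.547 0.418 0.202]
side 255 207 [ 0.487 -0.033  0.007]
side 245 205 [ 0.527 -0.031  0.006]
side 262 212 [ 0.454 -0.017  0.008]
side 255 200 [ 0.497 -0.063  0.013]
side 232 300 [0.414 0.395 0.065]
side 190 280 [0.528 0.425 0.158]
side 240 325 [0.37  0.447 0.032]
top [ 22 118  16  13 146] [0.595 0.789 0.197] [0.58  0.776 0.168] [0.615 0.81  0.203]
top [498 139   7  14  33] [ 0.775 -0.836  0.019] [ 0.756 -0.85   0.012] [ 0.809 -0.827  0.026]
top [139 150  13  13 132] [0.532 0.397 0.197] [0.518 0.382 0.162] [0.553 0.424 0.203]
top [289 192  23  32 367] [ 0.445 -0.119  0.014] [ 0.408 -0.16  -0.004] [ 0.511 -0.081  0.156]
top [264 222  16  21 258] [ 0.361 -0.027  0.01 ] [ 0.327 -0.058 -0.004] [0.4   0.    0.116]
top 274 195 [ 0.498 -0.024  0.005]
top 265 195 [0.494 0.009 0.005]
top 282 190 [ 0.519 -0.05   0.008]
top 268 205 [ 0.459 -0.006  0.002]
top 158 202 [0.411 0.367 0.075]
top 152 162 [0.527 0.385 0.156]
top 425 243 [ 0.365 -0.483  0.187]
```

View pics/crop1.png

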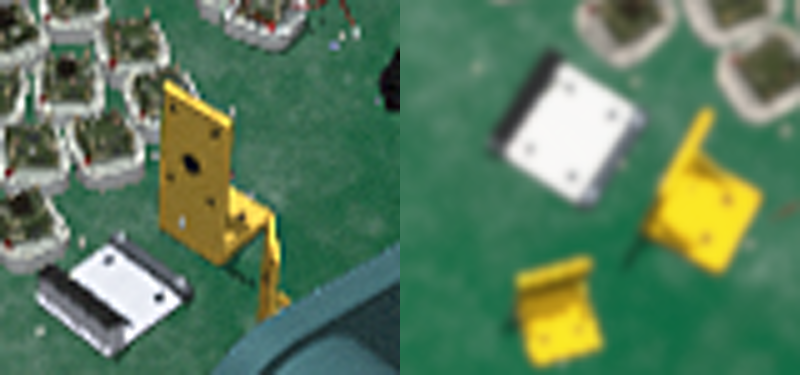

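```bash
cat >> h.py <<'E'
def onplane(s,uv,z):
    uv=np.asarray(uv,float); d=np.stack([(uv[:,0]-s["cx"])/s["fx"],(uv[:,1]-s["cy"])/s["fy"],np.ones(len(uv))],-1)@s["T"][:3,:3].T
    o=s["T"][:3,3]; return o+d*((z-o[2])/d[:,2])[:,None]
def proj(s,P):
    q=(np.asarray(P)-s["T"][:3,3])@s["T"][:3,:3]; return q[:,:2]/q[:,2:]*s["fx"]+[s["cx"],s["cy"]]
E
python3 - <<'E'
from h import *
for n,b in (("top",(255,178,290,215)),("side",(235,193,272,225))):
    s=dict(np.load(f"{n}0.npz")); h=cv2.cvtColor(np.ascontiguousarray(s["color"]),cv2.COLOR_RGB2HSV).astype(int)
    P=cloud(s); box=np.zeros(h.shape[:2],bool); box[b[1]:b[3],b[0]:b[2]]=1
    w=box&(h[...,1]<50)&(h[...,2]>150)
    k,l,st,_=cv2.connectedComponentsWithStats(w.astype(np.uint8)); i=1+np.argmax(st[1:,4]); v,u=np.where(l==i)
    W=onplane(s,np.c_[u,v],.006)
    r=cv2.minAreaRect((W[:,:2]*1000).astype(np.float32)); print(n,"white",st[i],r,cv2.boxPoints(r).round(0).tolist())
    for nm,m,z in (("black",box&(h[...,2]<75)&(h[...,1]<110),.034),("grey",box&(h[...,2]>=75)&(h[...,2]<150)&(h[...,1]<70),.014)):
        k,l,st,_=cv2.connectedComponentsWithStats(m.astype(np.uint8),connectivity=8)
        for i in range(1,k):
            if st[i,4]<15: continue
            v,u=np.where(l==i); W=onplane(s,np.c_[u,v],z); r=cv2.minAreaRect((W[:,:2]*1000).astype(np.float32)); print(n,nm,st[i],np.round(r[0]),np.round(r[1]),r[2],"depthz",np.nanmedian(P[v,u],0).round(3),h[v,u].mean(0).round())
    # bracket
    if n=="top":
        m=yellow(s);box[:]=0;box[185:230,285:318]=1;m&=box
        v,u=np.where(m);p=P[v,u]
        hi=p[:,2]>.13; print("hi",len(p[hi]),p[hi].round(3).tolist()[:20])
        for a,c,z in ((-.01,.03,.012),):
            q=(p[:,2]>a)&(p[:,2]<c); W=onplane(s,np.c_[u,v][q],z); r=cv2.minAreaRect((W[:,:2]*1000).astype(np.float32)); print("foot",r,cv2.boxPoints(r).round().tolist())
E
```

```text
top white [261 183  27  27 430] ((492.726806640625, -25.89989471435547), (70.86551666259766, 86.4206771850586), 63.54070281982422) [[438.0, -38.0], [516.0, -77.0], [547.0, -13.0], [470.0, 25.0]]
top black [259 181  13  17  57] [510.  12.] [11. 72.] 63.5758171081543 depthz [0.511 0.012 0.034] [87. 25. 59.]
top grey [276 178  14   6  19] [550. -47.] [48. 15.] 82.21131134033203 depthz [ 0.553 -0.044  0.001] [ 65.  41. 141.]
top grey [258 180  17  24  41] [508.   9.] [23. 90.] 67.34583282470703 depthz [0.499 0.01  0.033] [ 73.  21. 105.]
top grey [274 190  16  22  58] [477. -56.] [16. 87.] 63.66346740722656 depthz [ 0.478 -0.058  0.014] [ 93.  38. 122.]
hi 43 [[0.485, -0.105, 0.151], [0.482, -0.102, 0.15], [0.482, -0.105, 0.15], [0.478, -0.099, 0.15], [0.477, -0.102, 0.156], [0.479, -0.106, 0.149], [0.475, -0.1, 0.151], [0.475, -0.103, 0.151], [0.471, -0.097, 0.151], [0.471, -0.1, 0.152], [0.472, -0.103, 0.148], [0.468, -0.097, 0.149], [0.468, -0.1, 0.152], [0.464, -0.094, 0.15], [0.465, -0.098, 0.148], [0.465, -0.1, 0.152], [0.46, -0.094, 0.153], [0.462, -0.098, 0.147], [0.457, -0.092, 
[... 290 characters left out ...]
52246094, 82.02326965332031), 63.93202590942383) [[443.0, -37.0], [516.0, -73.0], [543.0, -18.0], [469.0, 18.0]]
side black [235 193   5   5  18] [564. -45.] [15. 21.] 19.665042877197266 depthz [ 0.566 -0.049  0.03 ] [48. 69. 63.]
side black [238 203  18  13  63] [507.  11.] [15. 80.] 62.946075439453125 depthz [0.509 0.008 0.034] [83. 22. 43.]
side grey [235 193   9  12  37] [557. -49.] [31. 58.] 20.75057601928711 depthz [ 0.555 -0.043  0.014] [ 74.  15. 127.]
side grey [251 196  17  13  51] [478. -57.] [15. 84.] 64.89006805419922 depthz [ 0.478 -0.059  0.012] [102.  39. 106.]
side grey [237 206  18  16  67] [506.   8.] [27. 89.] 56.714107513427734 depthz [0.501 0.019 0.022] [111.  22. 121.]
```

```bash
cat >> h.py <<'E'
from scipy.optimize import minimize
boxes=[((-.007,0),(-.032,.032),(0,.15)),((-.065,0),(-.032,.032),(0,.012)),((-.035,-.007),(-.032,.032),(.0,.035))]
def corners(b): return np.array([(x,y,z) for x in b[0] for y in b[1] for z in b[2]])
def pose(p): # x,y,yaw(deg) standing
    a=np.radians(p[2]); return np.array([[np.cos(a),-np.sin(a),0],[np.sin(a),np.cos(a),0],[0,0,1]]),np.array([p[0],p[1],0])
def model(s,p,K=4):
    R,t=pose(p); m=np.zeros((384*K,512*K),np.uint8)
    for b in boxes[:2]:
        q=proj(s,corners(b)@R.T+t); cv2.fillConvexPoly(m,cv2.convexHull(np.round((q+.5)*K*1).astype(np.int32)),1)
    return cv2.resize(m.astype(np.float32),(512,384),interpolation=cv2.INTER_AREA)
def fit(views,p0):
    ms=[]
    for s,b in views:
        box=np.zeros((384,512),bool); box[b[1]:b[3],b[0]:b[2]]=1; ms.append((s,yellow(s)&box,box))
    f=lambda p: sum(np.abs(model(s,p)-m)[b].sum()/m.sum() for s,m,b in ms)
    r=None
    for da in (-10,0,10):
        q=minimize(f,[p0[0],p0[1],p0[2]+da],method="Nelder-Mead",options=dict(initial_simplex=np.array([p0[:2]+[p0[2]+da]]*4)+[[0,0,0],[.01,0,0],[0,.01,0],[0,0,8]]))
        if r is None or q.fun<r.fun: r=q
    return r.x,r.fun
FO=np.array([.4749,-.0624]); FA=64.1
def infix(xy):
    a=np.radians(FA); return np.array([[np.cos(a),np.sin(a)],[-np.sin(a),np.cos(a)]])@(np.asarray(xy)-FO)
E
python3 - <<'E'
from h import *
t=dict(np.load("top0.npz")); s=dict(np.load("side0.npz"))
A=fit([(t,(283,185,318,230))],[.455,-.095,65]); print(A, infix(A[0][:2]))
B=fit([(s,(258,160,276,205))],[.455,-.095,65]); print(B, infix(B[0][:2]))
C=fit([(t,(283,185,318,230)),(s,(258,160,276,205))],[.455,-.095,65]); print(C, infix(C[0][:2]))
R,o=pose(C[0]); print("foot end",R@[-.065,0,0]+o)
from bench import robot
w=robot.snapshot("wrist"); print(np.round(w["T_tool_cam"],3).tolist())
a=np.radians(FA); ux=np.array([np.cos(a),np.sin(a)])
print([ (FO+ux*d).round(4) for d in (0,.006,.08)])
E
```

```text
(array([ 0.45879919, -0.0912527 , 69.14967742]), np.float64(0.08038147138964577)) [-0.03298753  0.00188069]
(array([ 0.45724432, -0.09520325, 67.13133574]), np.float64(0.10861182519280206)) [-0.03722045  0.00155378]
(array([ 0.45708633, -0.09140355, 69.96453757]), np.float64(0.2502359680029139)) [-0.03387141  0.00335562]
foot end [ 0.43481722 -0.1524698   0.        ]
[[-0.0, -0.971, -0.24, 0.07], [1.0, -0.0, -0.001, -0.001], [0.001, -0.24, 0.971, -0.218], [0.0, 0.0, 0.0, 1.0]]
[array([ 0.4749, -0.0624]), array([ 0.4775, -0.057 ]), array([0.5098, 0.0096])]
```

```bash
cat >> h.py <<'E'
from scipy.spatial.transform import Rotation as Ro
def go(o,P,R):
    """rows to world pos P, rotation R (scipy) from obs o"""
    R0=Ro.from_euler("xyz",o["ee_rot"]); d=R0.inv().apply(np.asarray(P)-o["tool_pos"])*1000
    return np.round(np.r_[(R0.inv()*R).as_rotvec(degrees=True),d],1).tolist()
def down(yaw): return Ro.from_euler("xyz",[180,0,yaw],degrees=True)
def tilt(yaw,phi): # body leans towards +ux
    a=np.radians(FA); ax=[-np.sin(a),np.cos(a),0]; return Ro.from_rotvec(np.array(ax)*np.radians(phi),degrees=False)*down(yaw)
def fw(x,y,z): # fixture -> world
    a=np.radians(FA); return np.array([FO[0]+np.cos(a)*x-np.sin(a)*y,FO[1]+np.sin(a)*x+np.cos(a)*y,z])
def wf(p): return np.r_[infix(p[:2]),p[2]]
E
python3 - <<'E'
from h import *
from bench import robot
o=robot.get_obs(); print(wf(np.r_[.4348,-.1525,0]))
print(go(o,fw(-.14,.005,.26),down(FA)),go(o,fw(-.14,.005,.009),down(FA)),fw(-.14,.005,.009))
E
```

```text
[-0.09856591 -0.00328357  0.        ]
[-0.1, 0.1, 92.5, -449.5, -557.8, -93.0] [-0.1, 0.1, 92.5, -449.6, -557.4, 158.0] [ 0.40924996 -0.18615408  0.009     ]
```

Request:
arm_command --targets '[0, 0, 0, 0, 0, -93, -1, 0, 0, 0, 0, 0, -93, 0, 0, 0, 92.5, -450, -558, -93, 0.36, 0, 0, 92.5, -450, -558, -93, 0.36, 0, 0, 92.5, -450, -558, -93, 0.36, 0, 0, 92.5, -450, -558, -93, 0.36, 0, 0, 92.5, -450, -558, -93, 0.36, 0, 0, 92.5, -450, -558, -93, 0.36, 0, 0, 92.5, -450, -558, -93, 0.36, 0, 0, 92.5, -450, -558, -93, 0.36, 0, 0, 92.5, -450, -558, -93, 0.36, 0, 0, 92.5, -450, -558, -93, 0.36, 0, 0, 92.5, -450, -558, -93, 0.36, 0, 0, 92.5, -450, -558, -93, 0.36, 0, 0, 92.5, -450, -558, -93, 0.36, 0, 0, 92.5, -450, -558, -93, 0.36, 0, 0, 92.5, -450, -558, -93, 0.36, 0, 0, 92.5, -450, -558, -93, 0.36, 0, 0, 92.5, -450, -558, -93, 0.36, 0, 0, 92.5, -450, -558, -93, 0.36]'

```text
time: 2.15
tool_pos: [0.4097, -0.1847, 0.2605]
ee_rot: [3.141, -0.001, 1.12]
wrist_force: [-0.3, 0.4, 0.1]
width: 0.0301
finger_force: 0.0
```

Run:
```python
from h import *
from bench import robot
o=robot.get_obs(); print(o["tool_pos"],o["ee_rot"],o["joint_positions"],o["width"],wf(o["tool_pos"]))
t=robot.snapshot("top"); np.savez("top1.npz",**t)
print(go(o,fw(-.135,-.002,.009),down(FA)))
```

```text
[ 0.40968105 -0.1846883   0.26051609] [ 3.14105485e+00 -5.05121180e-04  1.12044300e+00] [-5.50297586e-01 -1.37567562e-01  1.40699500e+00  5.82427243e-04
  1.87168045e+00 -9.97713729e-02] 0.030094944316015348 [-0.13849315  0.00525247  0.26051609]
[0.0, -0.0, 0.1, 3.4, 7.1, 251.5]
```

Request:
arm_command --targets '[0, 0, 0, 0, 7, 50, 0.36, 0, 0, 0, 0, 7, 100, 0.36, 0, 0, 0, 0, 7, 150, 0.36, 0, 0, 0, 0, 7, 200, 0.36, 0, 0, 0, 0, 7, 230, 0.36, 0, 0, 0, 0, 7, 250, 0.36, 0, 0, 0, 8, 7, 251, 0.36, 0, 0, 0, 16, 7, 251, 0.36, 0, 0, 0, 22, 7, 251, 0.36, 0, 0, 0, 26, 7, 251, 0.36, 0, 0, 0, 29, 7, 251, 0.36, 0, 0, 0, 32, 7, 251, 0.36, 0, 0, 0, 35, 7, 251, 0.36, 0, 0, 0, 38, 7, 251, 0.36, 0, 0, 0, 41, 7, 251, 0.36, 0, 0, 0, 44, 7, 251, 0.36, 0, 0, 0, 47, 7, 251, 0.36, 0, 0, 0, 50, 7, 251, 0.36, 0, 0, 0, 53, 7, 251, 0.36, 0, 0, 0, 53, 7, 251, 0.36]'

```text
time: 4.2
tool_pos: [0.4394, -0.1413, 0.0091]
ee_rot: [-3.142, -0.0, 1.119]
wrist_force: [-0.9, 0.6, -1.0]
width: 0.0302
finger_force: 0.0
```

Run:
```python
from h import *
from bench import robot
o=robot.get_obs(); print(wf(o["tool_pos"]),o["wrist_force"],o["ee_rot"])
t=robot.snapshot("top"); s=robot.snapshot("side")
cv2.imwrite("pics/c2.png",np.hstack([cv2.resize(i["color"][y:y+75,x:x+80,::-1],(400,375),interpolation=cv2.INTER_CUBIC) for i,x,y in ((s,230,150),(t,240,170))]))
```

```text
[-0.08645503 -0.0024748   0.00907274] [-0.92086586  0.56464248 -0.95049507] [-3.14158921e+00 -1.60349374e-04  1.11887784e+00]
```

View pics/c2.png

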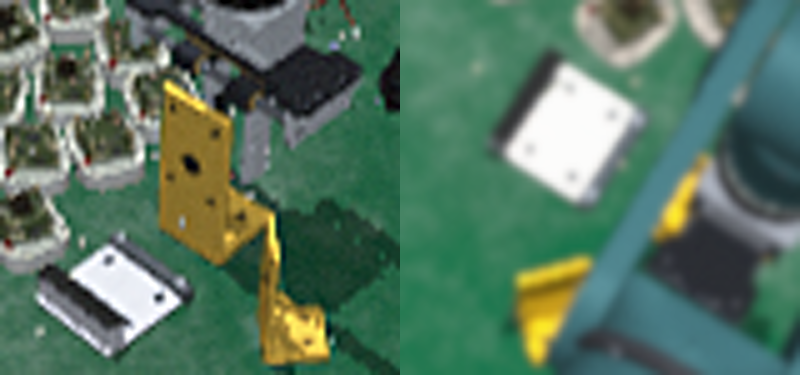

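Run:
```python
from h import *
from bench import robot
s=robot.snapshot("side"); np.savez("side2.npz",**s)
B=fit([(s,(258,160,276,205))],[.457,-.095,67]); print(B, infix(B[0][:2]))
s0=np.load("side0.npz"); d=np.abs(s["color"].astype(int)-s0["color"]).sum(-1)[160:205,258:276]; print((d>60).sum(0))
P=cloud(s); m=yellow(s); 
v,u=np.where(m[165:203,258:278]); v+=165;u+=258; q=P[v,u]; f=np.array([wf(p) for p in q]); print(np.round(f[::12],3).tolist())
```

```text
(array([ 0.45793186, -0.09566517, 65.71305703]), np.float64(0.11646262886597938)) [-0.03733566  0.00073354]
[ 0  0  0  0  0  0  4  4  4  4  6  5  5 12 13 13 12 17]
[[-0.138, -0.115, 0.034], [-0.04, -0.01, 0.148], [-0.035, -0.0, 0.149], [-0.041, 0.013, 0.148], [-0.039, 0.021, 0.15], [-0.038, 0.012, 0.14], [-0.037, 0.004, 0.13], [-0.033, -0.007, 0.12], [-0.034, -0.008, 0.114], [-0.037, -0.011, 0.104], [-0.036, -0.02, 0.094], [-0.035, -0.028, 0.084], [-0.036, 0.03, 0.123], [-0.038, 0.034, 0.12], [-0.033, -0.026, 0.071], [-0.031, -0.019, 0.072], [-0.037, -0.014, 0.066], [-0.037, -0.024, 0.053], [-0.038, 0.035, 0.095], [-0.034, 0.029, 0.088], [-0.037, 0.017, 0.072], [-0.037, 0.003, 0.056], [-0.034, -0.015, 0.04], [-0.088, 0.004, 0.015], [-0.036, 0.029, 0.065], [-0.037, 0.008, 0.044], [-0.035, -0.01, 0.027], [-0.032, -0.018, 0.017], [-0.057, 0.032, 0.036], [-0.05, 0.028, 0.032], [-0.035, 0.031, 0.041], [-0.037, 0.025, 0.029], [-0.039, 0.028, 0.024], [-0.056, 0.029, 0.007], [-0.041, 0.033, 0.009]]
```

Run:
```python
from h import *
s=dict(np.load("side2.npz")); P=cloud(s)
for u in (276,278,280,282,284):
    print(u,[ (v,wf(P[v,u]).round(3).tolist()) for v in range(172,196,3)])
print(proj(s,[fw(-.0865,-.0025,.009),fw(-.101,0,.012),fw(-.101,.032,.012)]))
```

```text
276 [(172, [-0.163, -0.07, 0.014]), (175, [-0.042, 0.033, 0.147]), (178, [-0.043, 0.033, 0.131]), (181, [-0.131, -0.04, 0.005]), (184, [-0.121, -0.031, 0.001]), (187, [-0.109, -0.019, 0.001]), (190, [-0.086, 0.001, 0.015]), (193, [-0.058, 0.026, 0.036])]
278 [(172, [-0.052, 0.033, 0.154]), (175, [-0.17, -0.064, -0.003]), (178, [-0.154, -0.05, -0.001]), (181, [-0.083, 0.011, 0.073]), (184, [-0.076, 0.017, 0.066]), (187, [-0.115, -0.014, 0.0]), (190, [-0.095, 0.004, 0.011]), (193, [-0.084, 0.014, 0.01])]
280 [(172, [-0.061, 0.035, 0.15]), (175, [-0.077, 0.023, 0.117]), (178, [-0.078, 0.023, 0.101]), (181, [-0.079, 0.023, 0.085]), (184, [-0.083, 0.022, 0.065]), (187, [-0.118, -0.006, 0.004]), (190, [-0.101, 0.009, 0.01]), (193, [-0.09, 0.019, 0.008])]
282 [(172, [-0.06, 0.045, 0.157]), (175, [-0.085, 0.025, 0.113]), (178, [-0.087, 0.026, 0.096]), (181, [-0.088, 0.026, 0.08]), (184, [-0.092, 0.024, 0.06]), (187, [-0.127, -0.003, -0.001]), (190, [-0.115, 0.008, -0.001]), (193, [-0.093, 0.027, 0.011])]
284 [(172, [-0.06, 0.054, 0.163]), (175, [-0.185, -0.044, 0.0]), (178, [-0.169, -0.03, 0.003]), (181, [-0.161, -0.022, -0.003]), (184, [-0.142, -0.006, 0.004]), (187, [-0.129, 0.005, 0.004]), (190, [-0.117, 0.016, 0.004]), (193, [-0.023, 0.092, 0.11])]
[[275.32725615 190.5435431 ]
 [278.32853499 188.49956493]
 [284.35865891 192.64636289]]
```

Run:
```python
from h import *
s=dict(np.load("side2.npz"))
cv2.imwrite("pics/c3.png",cv2.resize(s["color"][150:220,245:315,::-1],(600,600),interpolation=cv2.INTER_CUBIC))
```

```text
(no output)
```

View pics/c3.png

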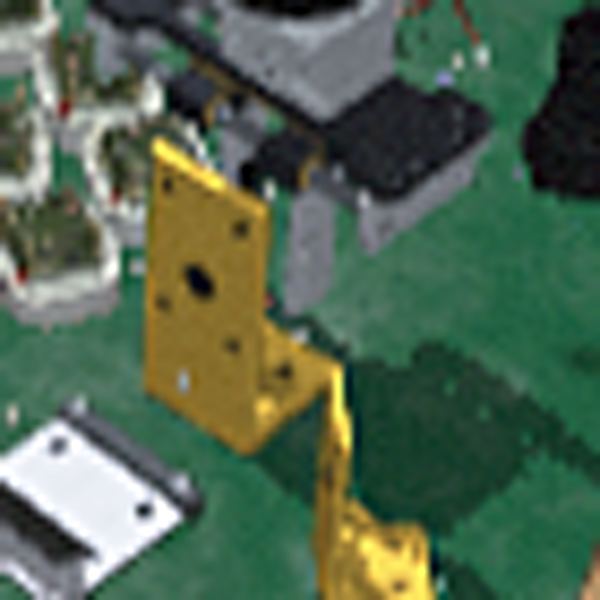

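Run:
```python
from h import *
from bench import robot
o=robot.get_obs(); print(o["time"],o["tool_pos"],o["joint_positions"].round(3),o["wrist_force"].round(2))
s=robot.snapshot("side"); P=cloud(s)
print([ (v,wf(P[v,281]).round(3).tolist()) for v in range(166,200,2)])
w=robot.snapshot("wrist"); z=w["range_z"]; cv2.imwrite("pics/w1.png",w["color"][:,:,::-1])
T=w["T_tool_cam"]; M=np.eye(4); M[:3,:3]=Ro.from_euler("xyz",o["ee_rot"]).as_matrix(); M[:3,3]=o["tool_pos"]; w["T"]=M@T
Q=cloud(w); m=yellow(w); q=np.array([wf(p) for p in Q[m]]); print(len(q),np.nanpercentile(q,[2,50,98],axis=0).round(3))
print([(u,v,wf(Q[v,u]).round(3).tolist()) for u in (40,256,470) for v in (20,120,200,300)])
s0=dict(np.load("side0.npz")); P=cloud(s0); print("init",[(u,v,P[v,u].round(3).tolist()) for u in range(262,330,8) for v in range(305,350,6) if P[v,u,2]>.12])
```

```text
4.35 [ 0.43919939 -0.14161085  0.0090469 ] [-0.435 -0.021  1.804 -0.     1.359  0.018] [-0.29 -0.52 -0.79]
[(166, [-0.071, 0.029, 0.169]), (168, [-0.065, 0.035, 0.167]), (170, [-0.063, 0.037, 0.16]), (172, [-0.082, 0.022, 0.128]), (174, [-0.082, 0.023, 0.118]), (176, [-0.08, 0.026, 0.111]), (178, [-0.081, 0.025, 0.099]), (180, [-0.082, 0.025, 0.089]), (182, [-0.083, 0.025, 0.077]), (184, [-0.083, 0.026, 0.067]), (186, [-0.127, -0.008, 0.002]), (188, [-0.12, -0.002, -0.0]), (190, [-0.112, 0.005, -0.0]), (192, [-0.098, 0.018, 0.007]), (194, [-0.088, 0.026, 0.01]), (196, [-0.088, 0.027, -0.001]), (198, [-0.082, 0.033, -0.004])]
22605 [[-0.092 -0.027  0.009]
 [-0.035  0.018  0.103]
 [ 0.006  0.132  0.152]]
[(40, 20, [0.041, 0.137, 0.002]), (40, 120, [-0.021, 0.089, 0.091]), (40, 200, [-0.079, 0.157, 0.001]), (40, 300, [-0.06, 0.048, 0.162]), (256, 20, [0.039, -0.001, 0.007]), (256, 120, [-0.022, -0.001, 0.001]), (256, 200, [-0.039, -0.002, 0.15]), (256, 300, [-0.06, -0.002, 0.161]), (470, 20, [0.041, -0.139, 0.001]), (470, 120, [-0.022, -0.134, 0.024]), (470, 200, [-0.074, -0.144, 0.021]
[... 250 characters left out ...]
), (270, 335, [0.246, 0.585, 0.326]), (278, 305, [0.249, 0.521, 0.345]), (278, 323, [0.236, 0.562, 0.344]), (278, 329, [0.232, 0.576, 0.345]), (278, 335, [0.229, 0.588, 0.344]), (278, 341, [0.226, 0.594, 0.329]), (278, 347, [0.231, 0.554, 0.212]), (286, 305, [0.232, 0.516, 0.346]), (286, 311, [0.229, 0.523, 0.333]), (286, 323, [0.22, 0.556, 0.344]), (286, 329, [0.218, 0.561, 0.327]), (286, 335, [0.214, 0.574, 0.326]), (294, 305, [0.211, 0.539, 0.398]), (294, 311, [0.211, 0.526, 0.349]), (294, 317, [0.208, 0.535, 0.341]), (294, 323, [0.205, 0.536, 0.317]), (302, 305, [0.196, 0.532, 0.395]), (302, 311, [0.199, 0.46, 0.242]), (302, 317, [0.196, 0.461, 0.214]), (310, 305, [0.182, 0.484, 0.322])]
```

View pics/w1.png

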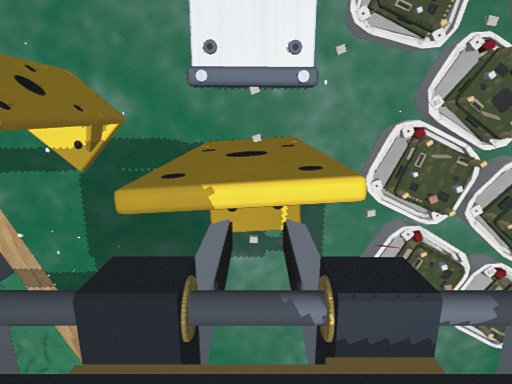

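The wrist view shows the fingers (ends near (220,225) and (295,225)) hanging over the foot without touching it. I'll measure where the fingertips really are relative to the reported TCP.

Run:
```python
from h import *
from bench import robot
print(robot.pinch_z)
w=robot.snapshot("wrist"); w["T"]=w["T_tool_cam"]; Q=cloud(w)
for u in (208,218,222,290,296,306): print(u,[(v,(Q[v,u]*1000).round().tolist()) for v in range(216,275,8)])
```

```text
0.0188
208 [(216, [-5.0, -37.0, 9.0]), (224, [-11.0, -37.0, 9.0]), (232, [8.0, -26.0, -60.0]), (240, [9.0, -25.0, -72.0]), (248, [8.0, -23.0, -81.0]), (256, [9.0, -22.0, -90.0]), (264, [9.0, -21.0, -98.0]), (272, [9.0, -20.0, -105.0])]
218 [(216, [-1.0, -28.0, -4.0]), (224, [9.0, -22.0, -48.0]), (232, [9.0, -21.0, -61.0]), (240, [9.0, -20.0, -72.0]), (248, [9.0, -19.0, -81.0]), (256, [9.0, -17.0, -91.0]), (264, [8.0, -17.0, -96.0]), (272, [7.0, -16.0, -102.0])]
222 [(216, [-1.0, -25.0, -3.0]), (224, [8.0, -20.0, -47.0]), (232, [9.0, -19.0, -61.0]), (240, [nan, nan, nan]), (248, [8.0, -17.0, -81.0]), (256, [7.0, -16.0, -87.0]), (264, [7.0, -15.0, -94.0]), (272, [4.0, -15.0, -95.0])]
290 [(216, [-1.0, 23.0, -3.0]), (224, [9.0, 18.0, -49.0]), (232, [9.0, 17.0, -61.0]), (240, [8.0, 16.0, -69.0]), (248, [7.0, 15.0, -78.0]), (256, [4.0, 15.0, -81.0]), (264, [1.0, 15.0, -83.0]), (272, [-2.0, 15.0, -84.0])]
296 [(216, [-1.0, 27.0, -4.0]), (224, [9.0, 21.0, -49.0]), (232, [8.0, 20.0, -60.0]), (240, [9.0, 19.0, -72.0]), (248, [8.0, 18.0, -81.0]), (256, [9.0, 16.0, -91.0]), (264, [7.0, 16.0, -94.0]), (272, [7.0, 15.0, -102.0])]
306 [(216, [-5.0, 36.0, 8.0]), (224, [-11.0, 36.0, 8.0]), (232, [9.0, 25.0, -61.0]), (240, [9.0, 23.0, -72.0]), (248, [9.0, 22.0, -82.0]), (256, [8.0, 21.0, -90.0]), (264, [9.0, 20.0, -98.0]), (272, [9.0, 19.0, -105.0])]
```

Two independent cameras agree that the real fingertips end about 48 mm short of the reported TCP (tip height about 0.057 now). I'll correct for that: back off, lower, and check again.

Request:
arm_command --targets '[0, 0, 0, -20, 0, -5, 0.36, 0, 0, 0, -40, 0, 0, 0.36, 0, 0, 0, -40, 0, 20, 0.36, 0, 0, 0, -40, 0, 35, 0.36, 0, 0, 0, -40, 0, 40, 0.36, 0, 0, 0, -40, 0, 43, 0.36, 0, 0, 0, -40, 0, 43, 0.36]'

```text
time: 5.2
tool_pos: [0.4219, -0.1776, -0.0338]
ee_rot: [3.142, -0.0, 1.118]
wrist_force: [0.3, -0.2, 0.3]
width: 0.0299
finger_force: 0.0
```

Run:
```python
from h import *
from bench import robot
o=robot.get_obs(); print(o["tool_pos"],wf(o["tool_pos"]),o["wrist_force"].round(2))
s=robot.snapshot("side"); P=cloud(s)
e=proj(s,[fw(-.1265,.025,z) for z in (0,.014,.03,.06)]); print(e.round(1))
for u in (287,289,291,293): print(u,[ (v,wf(P[v,u]).round(3).tolist()) for v in range(174,198,2)])
w=robot.snapshot("wrist"); w["T"]=w["T_tool_cam"]; Q=cloud(w)
for u in (216,218,220,294): print(u,[(v,(Q[v,u]*1000).round().tolist()) for v in range(216,234,2)])
```

```text
[ 0.4218838  -0.17755989 -0.03382205] [-0.12675055 -0.00261091 -0.03382205] [ 0.27 -0.17  0.27]
[[287.2 190.6]
 [287.4 188.1]
 [287.7 185.3]
 [288.2 179.7]]
287 [(174, [-0.099, 0.038, 0.117]), (176, [-0.118, 0.024, 0.085]), (178, [-0.121, 0.022, 0.071]), (180, [-0.116, 0.027, 0.067]), (182, [-0.119, 0.026, 0.054]), (184, [-0.128, 0.02, 0.033]), (186, [-0.123, 0.024, 0.028]), (188, [-0.124, 0.025, 0.016]), (190, [-0.126, 0.024, 0.003]), (192, [-0.12, 0.03, 0.0]), (194, [-0.112, 0.037, 0.001]), (196, [-0.105, 0.043, -0.001])]
289 [(174, [-0.102, 0.045, 0.12]), (176, [-0.128, 0.026, 0.079]), (178, [-0.128, 0.026, 0.069]), (180, [-0.129, 0.027, 0.058]), (182, [-0.133, 0.025, 0.043]), (184, [-0.134, 0.025, 0.032]), (186, [-0.133, 0.027, 0.022]), (188, [-0.141, 0.021, 0.002]), (190, [-0.134, 0.028, -0.0]), (192, [-0.126, 0.035, -0.0]), (194, [-0.114, 0.045, 0.004]), (196, [-0.109, 0.05, 0.001])]
291 [(174, [-0.213, -0.03, -0.003]), (176, [-0.097, 0.059, 0.122]), (178, [-0.193, -0.013, -0.001]), (180, [-0.179, -0.002, 0.005]), (182, [-0.177, 0.001, -0.003]), (184, [-0.165, 0.011, 0.0]), (18
[... 881 characters left out ...]
(220, [6.0, -24.0, -34.0]), (222, [9.0, -23.0, -45.0]), (224, [9.0, -23.0, -48.0]), (226, [8.0, -22.0, -51.0]), (228, [8.0, -22.0, -54.0]), (230, [9.0, -21.0, -58.0]), (232, [8.0, -21.0, -60.0])]
220 [(216, [9.0, -23.0, -34.0]), (218, [7.0, -23.0, -33.0]), (220, [6.0, -23.0, -34.0]), (222, [9.0, -22.0, -46.0]), (224, [9.0, -21.0, -49.0]), (226, [9.0, -21.0, -51.0]), (228, [9.0, -21.0, -55.0]), (230, [9.0, -20.0, -58.0]), (232, [8.0, -20.0, -60.0])]
294 [(216, [9.0, 22.0, -34.0]), (218, [7.0, 22.0, -34.0]), (220, [6.0, 22.0, -34.0]), (222, [8.0, 21.0, -44.0]), (224, [9.0, 20.0, -49.0]), (226, [9.0, 20.0, -52.0]), (228, [9.0, 19.0, -55.0]), (230, [9.0, 19.0, -58.0]), (232, [9.0, 19.0, -62.0])]
```

Request:
arm_command --targets '[0, 0, 0, 8, 0, 0, 0.36, 0, 0, 0, 13, 0, 0, 0.36, 0, 0, 0, 15, 0, 0, 0.36, 0, 0, 0, 17, 0, 0, 0.36, 0, 0, 0, 19, 0, 0, 0.36, 0, 0, 0, 21, 0, 0, 0.36, 0, 0, 0, 23, 0, 0, 0.36, 0, 0, 0, 25, 0, 0, 0.36, 0, 0, 0, 28, 0, 0, 0.36, 0, 0, 0, 31, 0, 0, 0.36, 0, 0, 0, 34, 0, 0, 0.36, 0, 0, 0, 37, 0, 0, 0.36, 0, 0, 0, 40, 0, 0, 0.36, 0, 0, 0, 42, 0, 0, 0.36, 0, 0, 0, 44, 0, 0, 0.36, 0, 0, 0, 44, 0, 0, 0.36]'

```text
time: 6.9
tool_pos: [0.4412, -0.1376, -0.0339]
ee_rot: [3.142, -0.001, 1.119]
wrist_force: [0.9, -0.8, -0.1]
width: 0.0303
finger_force: 0.2
```

```bash
cat > chk.py <<'E'
from h import *
from bench import robot
o=robot.get_obs(); print(o["time"],wf(o["tool_pos"]).round(4),o["wrist_force"].round(2))
s=robot.snapshot("side"); P=cloud(s); v,u=np.where(yellow(s)[160:215,250:276]); q=np.array([wf(p) for p in P[v+160,u+250]])
q=q[(q[:,2]>.02)&(q[:,2]<.145)&(abs(q[:,1])<.03)&(q[:,0]>-.09)]
k=np.polyfit(q[:,2],q[:,0],1); print("back face x at z=0",k[1],"tilt",np.arctan(k[0]),"n",len(q)); k=np.polyfit(q[:,1],q[:,0],1); print("yaw err",np.degrees(np.arctan(k[0])),"y",np.percentile(q[:,1],[1,99]).round(3))
E
python3 chk.py
```

```text
6.9 [-0.0823 -0.0025 -0.0339] [ 0.89 -0.82 -0.12]
back face x at z=0 -0.012370593965254131 tilt 0.027029292544796312 n 291
yaw err -3.018340160352943 y [-0.029  0.03 ]
```

Request:
arm_command --targets '[0, 0, 0, 2, 0, 0, 0.36, 0, 0, 0, 4, 0, 0, 0.36, 0, 0, 0, 6, 0, 0, 0.36, 0, 0, 0, 7, 0, 0, 0.36, 0, 0, 0, 8, 0, 0, 0.36, 0, 0, 0, 9, 0, 0, 0.36, 0, 0, 0, 9, 0, 0, 0.36]'

```text
time: 7.65
tool_pos: [0.4445, -0.1303, -0.034]
ee_rot: [-3.141, 0.001, 1.118]
wrist_force: [-1.4, -2.9, 0.3]
width: 0.0301
finger_force: 1.6
```

```bash
python3 chk.py
```

```text
7.65 [-0.0744 -0.0023 -0.034 ] [-1.39 -2.89  0.34]
back face x at z=0 -0.005432550698287011 tilt 0.035359009687310705 n 288
yaw err -4.500579852511174 y [-0.029  0.03 ]
```

Request:
arm_command --targets '[0, 0, 0, 1, 0, 0, 0.36, 0, 0, 0, 2, 0, 0, 0.36, 0, 0, 0, 3, 0, 0, 0.36, 0, 0, 0, 3, 0, 0, 0.36, 0, 0, 0, 3, 0, 0, 0.36]'

```text
time: 8.2
tool_pos: [0.4443, -0.1302, -0.034]
ee_rot: [-3.141, 0.007, 1.118]
wrist_force: [-5.2, -9.7, 2.1]
width: 0.0298
finger_force: 5.4
```

```bash
python3 chk.py
```

```text
8.2 [-0.0744 -0.0021 -0.034 ] [-5.18 -9.66  2.11]
back face x at z=0 -0.005301551946778645 tilt 0.034174756621493704 n 286
yaw err -3.7984936541025824 y [-0.028  0.029]
```

```bash
cat >> h.py <<'E'
TIP=.045
def tipgo(o,x,y,z,phi): # tip target in fixture frame, tilt phi deg, yaw154
    R=tilt(FA+90,phi); return go(o,fw(x,y,z)+R.apply([0,0,TIP]),R)
def tip(o): 
    R=Ro.from_euler("xyz",o["ee_rot"]); p=wf(o["tool_pos"]-R.apply([0,0,TIP])); z=R.apply([0,0,1]); a=np.radians(FA); return p.round(4),np.degrees(np.arctan2(-(z[0]*np.cos(a)+z[1]*np.sin(a)),-z[2])).round(1)
E
python3 - <<'E'
from h import *
from bench import robot
o=robot.get_obs(); print(tip(o)); print(tipgo(o,-.0045,0,.2,0),tipgo(o,.1,0,.2,40))
E
```

```text
(array([-0.0741, -0.0022,  0.011 ]), np.float64(0.4))
[-0.4, 0.3, -90.0, 68.6, -2.4, -189.5] [30.9, -31.1, -86.1, 144.1, -2.4, -200.5]
```

Request:
arm_command --targets '[0, 0, 0, -15, 0, 0, 0.36, 0, 0, 0, -30, 0, 0, 0.36, 0, 0, 0, -30, 0, -50, 0.36, 0, 0, 0, -30, 0, -100, 0.36, 0, 0, 0, -30, 0, -150, 0.36, 0, 0, 0, -30, 0, -190, 0.36, 0, 0, -30, 0, -2, -190, 0.36, 0, 0, -60, 30, -2, -190, 0.36, 0, 0, -90, 66, -2, -190, 0.36, 0, 0, -90, 66, -2, -190, 0.36, 0, 0, -90, 66, -2, -190, 0.36, 0, 0, -90, 66, -2, -190, 0.36, 0, 0, -90, 66, -2, -190, 0.36, 0, 0, -90, 66, -2, -190, 0.36, 0, 0, -90, 66, -2, -190, 0.36, 0, 0, -90, 66, -2, -190, 0.36, 0, 0, -90, 66, -2, -190, 0.36, 0, 0, -90, 66, -2, -190, 0.36]'

```text
time: 10.05
tool_pos: [0.4736, -0.0661, 0.1561]
ee_rot: [3.14, -0.0, 2.69]
wrist_force: [-0.9, -0.3, -0.2]
width: 0.03
finger_force: 0.0
```

```bash
python3 chk.py
python3 - <<'E'
from h import *
from bench import robot
o=robot.get_obs(); print(tip(o),o["ee_rot"],o["joint_positions"].round(2)); print(tipgo(o,-.0045,0,.2,0),tipgo(o,.1,0,.2,40),tipgo(o,-.0045,0,.122,0))
E
```

```text
10.05 [-0.0039 -0.0004  0.1561] [-0.89 -0.32 -0.24]
back face x at z=0 -0.005263920582537229 tilt 0.0348919628106624 n 279
yaw err -3.7145429697408754 y [-0.029  0.03 ]
(array([-0.0042, -0.0004,  0.201 ]), np.float64(-0.1)) [ 3.14007247e+00 -7.54350750e-05  2.68815485e+00] [-0.26 -0.07  1.55  0.    1.66 -1.38]
[0.1, -0.0, -0.1, 0.4, -0.4, 1.0] [40.1, -0.0, -0.1, 0.5, 75.2, -9.4] [0.1, -0.0, -0.1, 0.4, -0.5, 79.0]
```

Test the tilt (40°) in the air, checking joints.

Request:
arm_command --targets '[10, 0, 0, 0, 20, 0, 0.36, 20, 0, 0, 0, 50, 0, 0.36, 30, 0, 0, 0, 75, -9, 0.36, 40, 0, 0, 0, 75, -9, 0.36, 45, 0, 0, 0, 75, -9, 0.36, 45, 0, 0, 0, 75, -9, 0.36, 45, 0, 0, 0, 75, -9, 0.36, 45, 0, 0, 0, 75, -9, 0.36]'

```text
time: 10.9
tool_pos: [0.5062, -0.0001, 0.1659]
ee_rot: [-2.359, 0.002, 2.688]
wrist_force: [-0.8, -0.6, 0.9]
width: 0.0302
finger_force: 0.0
```

Run:
```python
from h import *
from bench import robot
o=robot.get_obs(); print(tip(o),o["joint_positions"].round(2)); print(tipgo(o,-.0045,0,.2,0),tipgo(o,-.0045,0,.122,0))
t=robot.snapshot("top"); P=cloud(t).reshape(-1,3); f=np.c_[np.array([infix(p) for p in P[:,:2]]),P[:,2]]
# obstacles near swept body on +ux side
g=f[(f[:,0]>.1)&(f[:,0]<.34)&(abs(f[:,1])<.09)&(f[:,2]>.008)&(f[:,2]<.1)]
for lo in np.arange(.1,.34,.02): 
  k=g[(g[:,0]>=lo)&(g[:,0]<lo+.02)]; print(round(lo,2),len(k),k[:,2].max().round(3) if len(k) else 0, (k[:,1].min().round(3),k[:,1].max().round(3)) if len(k) else "")
```

```text
(array([ 0.1015, -0.0009,  0.1978]), np.float64(44.8)) [ 0.29  0.4   1.21 -0.62  2.03 -0.96]
[-44.8, 0.0, -0.1, 0.8, -44.9, 60.1] [-44.8, 0.0, -0.1, 0.9, 10.1, 115.4]
0.1 4 0.023 (np.float64(-0.09), np.float64(-0.08))
0.12 41 0.039 (np.float64(-0.09), np.float64(0.0))
0.14 29 0.046 (np.float64(-0.09), np.float64(-0.068))
0.16 1 0.017 (np.float64(-0.078), np.float64(-0.078))
0.18 4 0.025 (np.float64(0.011), np.float64(0.022))
0.2 64 0.041 (np.float64(-0.014), np.float64(0.076))
0.22 103 0.041 (np.float64(-0.017), np.float64(0.053))
0.24 76 0.042 (np.float64(-0.012), np.float64(0.071))
0.26 48 0.03 (np.float64(0.004), np.float64(0.07))
0.28 40 0.036 (np.float64(-0.011), np.float64(0.053))
0.3 16 0.041 (np.float64(-0.013), np.float64(0.026))
0.32 0 0
```

Request:
arm_command --targets '[-15, 0, 0, 0, -10, 0, 0.32, -30, 0, 0, 0, -30, 30, 0.32, -45, 0, 0, 1, -45, 60, 0.32, -45, 0, 0, 1, -45, 60, 0.32, -45, 0, 0, 1, -45, 60, 0.32, -45, 0, 0, 1, -45, 60, 0.32, -45, 0, 0, 1, -45, 60, 0.32, -45, 0, 0, 1, -45, 60, 0.32]'

```text
time: 11.75
tool_pos: [0.4726, -0.0669, 0.1563]
ee_rot: [3.141, 0.004, 2.686]
wrist_force: [0.2, 0.2, -0.6]
width: 0.0318
finger_force: 0.0
```

```bash
cat >> h.py <<'E'
def plan(o,th,w=.032,L=.022,off=-.002):
    if th<1: E=np.array([off-.014*np.tan(th),0])+.15*np.array([np.sin(th),np.cos(th)])
    else: E=np.array([off,.014])+(.15-.014/np.cos(1))*np.array([np.sin(th),np.cos(th)])
    ph=min(.6*th,np.radians(40)); c=E+L*np.array([-np.sin(ph),-np.cos(ph)])-w/2*np.array([np.cos(ph),-np.sin(ph)])
    return tipgo(o,c[0],0,c[1],np.degrees(ph))
E
python3 - <<'E'
from h import *
from bench import robot
o=robot.get_obs(); print(tip(o),o["width"],tipgo(o,-.0045,0,.128,0))
s=robot.snapshot("side"); w=robot.snapshot("wrist")
cv2.imwrite("pics/c4.png",np.hstack([cv2.resize(s["color"][150:225,230:310,::-1],(400,375),interpolation=cv2.INTER_CUBIC),cv2.resize(w["color"][:,:,::-1],(400,375))]))
E
```

```text
(array([-0.0051,  0.0003,  0.2013]), np.float64(-0.0)) 0.031829557562197505 [0.0, 0.2, -0.2, 0.2, 0.5, 73.3]
```

View pics/c4.png

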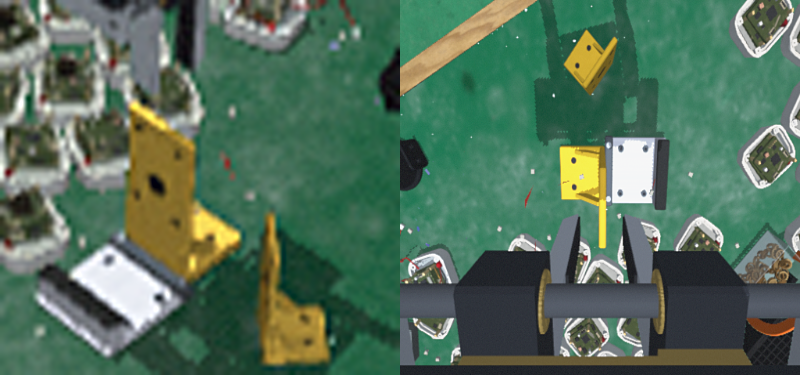

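The side crop shows the bracket standing square against the stop. In the wrist crop the plate's top edge (about (603,225)) lies between the two fingers. Inserting.

Request:
arm_command --targets '[0, 0, 0, 0, 0, 25, 0.32, 0, 0, 0, 0, 0, 45, 0.32, 0, 0, 0, 0, 0, 60, 0.32, 0, 0, 0, 0, 0, 73, 0.32, 0, 0, 0, 0, 0, 73, 0.32]'

```text
time: 12.35
tool_pos: [0.4714, -0.0646, 0.0791]
ee_rot: [-3.141, -0.005, 2.691]
wrist_force: [-0.9, 0.5, 0.2]
width: 0.0321
finger_force: 0.0
```

Run:
```python
from h import *
from bench import robot
o=robot.get_obs(); print(tip(o),o["wrist_force"].round(2))
for th in np.arange(.1,.62,.05): print(round(th,3),plan(o,th))
```

```text
(array([-0.0035,  0.002 ,  0.1241]), np.float64(0.1)) [-0.89  0.46  0.24]
0.1 [3.4, -0.3, 0.1, -2.1, -4.9, -4.2]
0.15 [5.1, -0.3, 0.1, -2.1, -0.1, -3.9]
0.2 [6.8, -0.3, 0.1, -2.2, 4.6, -3.3]
0.25 [8.5, -0.3, 0.1, -2.2, 9.2, -2.4]
0.3 [10.3, -0.3, 0.1, -2.2, 13.8, -1.2]
0.35 [12.0, -0.3, 0.1, -2.2, 18.2, 0.4]
0.4 [13.7, -0.3, 0.1, -2.2, 22.6, 2.2]
0.45 [15.4, -0.3, 0.1, -2.2, 26.7, 4.3]
0.5 [17.1, -0.2, 0.1, -2.2, 30.7, 6.7]
0.55 [18.9, -0.2, 0.1, -2.3, 34.5, 9.4]
0.6 [20.6, -0.2, 0.1, -2.3, 38.1, 12.3]
```

Request:
arm_command --targets '[2.5, 0, 0, 0, 0, -2, 0.32, 5, 0, 0, 0, 0, -4, 0.32, 6, 0, 0, 0, 2, -4, 0.32, 7, 0, 0, 0, 5, -3, 0.32, 8, 0, 0, 0, 7, -3, 0.32, 8.5, 0, 0, 0, 9, -2, 0.32, 9.4, 0, 0, 0, 11.5, -2, 0.32, 10.3, 0, 0, 0, 14, -1, 0.32, 11.1, 0, 0, 0, 16, 0, 0.32, 12, 0, 0, 0, 18, 0.5, 0.32, 12.8, 0, 0, 0, 20.5, 1.5, 0.32, 13.7, 0, 0, 0, 22.5, 2, 0.32, 13.7, 0, 0, 0, 22.5, 2, 0.32]'

```text
time: 13.65
tool_pos: [0.4826, -0.045, 0.079]
ee_rot: [-2.902, -0.001, 2.69]
wrist_force: [0.8, -0.5, -0.5]
width: 0.0318
finger_force: 0.1
```

```bash
cat > chk2.py <<'E'
from h import *
from bench import robot
o=robot.get_obs(); print(o["time"],tip(o),o["wrist_force"].round(2),o["width"])
s=robot.snapshot("side"); P=cloud(s); v,u=np.where(yellow(s)[160:225,235:276]); q=np.array([wf(p) for p in P[v+160,u+235]])
q=q[(q[:,2]>.015)&(abs(q[:,1])<.04)&(q[:,0]>-.09)&(q[:,2]<.16)]
from sys import argv
# robust plane: PCA line in x-z by RANSAC on the largest line
best=0;rng=np.random.default_rng(0)
for _ in range(300):
    a,b=q[rng.integers(len(q),size=2)][:,[0,2]]; d=b-a; n=np.hypot(*d)
    if n<.03: continue
    e=abs((q[:,0]-a[0])*d[1]-(q[:,2]-a[1])*d[0])/n<.004
    if e.sum()>best: best=e.sum(); E=e
c=q[E][:,[0,2]]; m=c.mean(0); d=np.linalg.svd(c-m,full_matrices=False)[2][0]; d*=np.sign(d[1])
print("tilt",np.arctan2(d[0],d[1]).round(3),"n",E.sum(),len(q),"x at z14",(m[0]+(.014-m[1])*d[0]/d[1]).round(4),"top end",c[c@d>np.percentile(c@d,96)].mean(0).round(3),"y",np.percentile(q[E][:,1],[2,98]).round(3))
E
python3 chk2.py; python3 -c "
from h import *
from bench import robot
o=robot.get_obs()
for th in np.arange(.4,.85,.05): print(round(th,3),plan(o,th))"
```

```text
13.65 (array([0.0297, 0.0006, 0.1227]), np.float64(13.7)) [ 0.84 -0.52 -0.48] 0.031778334992413663
tilt 0.191 n 217 321 x at z14 -0.0015 top end [0.023 0.15 ] y [-0.027  0.031]
0.4 [0.0, -0.0, 0.0, -0.6, 0.8, 2.2]
0.45 [1.8, -0.0, 0.0, -0.6, 5.3, 3.3]
0.5 [3.5, -0.0, 0.0, -0.6, 9.8, 4.6]
0.55 [5.2, -0.0, 0.0, -0.6, 14.1, 6.3]
0.6 [6.9, -0.0, 0.0, -0.6, 18.3, 8.4]
0.65 [8.6, -0.0, 0.0, -0.6, 22.2, 10.7]
0.7 [10.3, -0.0, 0.0, -0.6, 26.0, 13.3]
0.75 [12.1, -0.0, 0.0, -0.6, 29.6, 16.3]
0.8 [13.8, -0.0, 0.0, -0.6, 32.8, 19.5]
```

Request:
arm_command --targets '[0.8, 0, 0, -0.5, 3, 2.5, 0.32, 1.8, 0, 0, -0.5, 5, 3, 0.32, 2.6, 0, 0, -0.5, 7.5, 4, 0.32, 3.5, 0, 0, -0.5, 10, 4.5, 0.32, 4.4, 0, 0, -0.5, 12, 5.5, 0.32, 5.2, 0, 0, -0.5, 14, 6.5, 0.32, 5.2, 0, 0, -0.5, 14, 6.5, 0.32, 5.2, 0, 0, -0.5, 14, 6.5, 0.32]'

```text
time: 14.5
tool_pos: [0.4883, -0.0348, 0.0697]
ee_rot: [-2.812, -0.0, 2.69]
wrist_force: [0.5, 0.0, -0.3]
width: 0.0324
finger_force: 0.0
```

```bash
python3 chk2.py; python3 -c "
from h import *
from bench import robot
o=robot.get_obs()
for th in np.arange(.55,1.06,.05): print(round(th,3),plan(o,th))"
```

```text
14.5 (array([0.0452, 0.    , 0.1122]), np.float64(18.9)) [ 0.47  0.01 -0.27] 0.03241902745772654
tilt 0.341 n 148 299 x at z14 -0.0009 top end [0.045 0.144] y [-0.026  0.032]
0.55 [0.0, -0.0, -0.0, 0.0, 0.5, -0.0]
0.6 [1.7, -0.0, -0.0, 0.0, 4.8, 1.6]
0.65 [3.4, -0.0, -0.0, 0.0, 9.0, 3.6]
0.7 [5.2, -0.0, -0.0, 0.0, 13.0, 5.9]
0.75 [6.9, -0.0, -0.0, 0.0, 16.8, 8.5]
0.8 [8.6, -0.0, -0.0, 0.0, 20.3, 11.4]
0.85 [10.3, -0.0, -0.0, 0.0, 23.6, 14.6]
0.9 [12.0, -0.0, -0.0, 0.0, 26.5, 18.2]
0.95 [13.8, -0.0, -0.0, 0.0, 29.0, 22.1]
1.0 [15.5, -0.0, -0.0, 0.0, 31.1, 26.4]
1.05 [17.2, -0.0, -0.0, 0.0, 34.1, 29.3]
```

Request:
arm_command --targets '[0.4, 0, 0, 0, 1.2, 0.5, 0.32, 0.8, 0, 0, 0, 2.4, 1, 0.32, 1.2, 0, 0, 0, 3.6, 1, 0.32, 1.7, 0, 0, 0, 5, 1.6, 0.32, 1.7, 0, 0, 0, 5, 1.6, 0.32, 1.7, 0, 0, 0, 5, 1.6, 0.32, 1.7, 0, 0, 0, 5, 1.6, 0.32]'

```text
time: 15.25
tool_pos: [0.4901, -0.0312, 0.0667]
ee_rot: [-2.782, -0.0, 2.689]
wrist_force: [-0.2, -0.6, -0.2]
width: 0.0322
finger_force: 0.0
```

```bash
python3 chk2.py
```

```text
15.25 (array([ 0.0505, -0.    ,  0.1088]), np.float64(20.6)) [-0.24 -0.63 -0.17] 0.03217823051470795
tilt 0.402 n 119 287 x at z14 -0.0013 top end [0.054 0.143] y [-0.025  0.032]
```

Request:
arm_command --targets '[0.4, 0, 0, 0, 1, 0.5, 0.32, 0.8, 0, 0, 0, 2.1, 1, 0.32, 1.2, 0, 0, 0, 3.2, 1.5, 0.32, 1.7, 0, 0, 0, 4.2, 2, 0.32, 2.1, 0, 0, 0, 5.2, 2.5, 0.32, 2.5, 0, 0, 0, 6.2, 3, 0.32, 3, 0, 0, 0, 7.2, 3.6, 0.32, 3.4, 0, 0, 0, 8.2, 4.3, 0.32, 3.4, 0, 0, 0, 8.2, 4.3, 0.32, 3.4, 0, 0, 0, 8.2, 4.3, 0.32, 3.4, 0, 0, 0, 8.2, 4.3, 0.32]'

```text
time: 16.4
tool_pos: [0.4928, -0.0257, 0.0599]
ee_rot: [-2.723, 0.0, 2.689]
wrist_force: [0.1, 0.5, 0.3]
width: 0.0318
finger_force: 0.1
```

```bash
python3 chk2.py;  python3 -c "
from h import *
from bench import robot
o=robot.get_obs()
for th in np.arange(.65,1.11,.05): print(round(th,3),plan(o,th))
s=robot.snapshot('side'); w=robot.snapshot('wrist')
cv2.imwrite('pics/c5.png',np.hstack([cv2.resize(s['color'][150:225,230:310,::-1],(400,375),interpolation=cv2.INTER_CUBIC),cv2.resize(w['color'][:,:,::-1],(400,375))]))"
```

```text
16.4 (array([ 5.92e-02, -1.00e-04,  1.01e-01]), np.float64(24.0)) [0.12 0.5  0.31] 0.031821740299696914
tilt -0.921 n 155 301 x at z14 -0.0072 top end [-0.055  0.05 ] y [-0.029  0.032]
0.65 [-1.6, -0.0, -0.0, 0.1, -4.2, -2.1]
0.7 [0.1, -0.0, -0.0, 0.1, -0.0, -0.2]
0.75 [1.8, -0.0, -0.0, 0.1, 4.0, 2.0]
0.8 [3.5, -0.0, -0.0, 0.1, 7.8, 4.7]
0.85 [5.2, -0.0, -0.0, 0.1, 11.3, 7.6]
0.9 [7.0, -0.0, -0.0, 0.1, 14.5, 10.9]
0.95 [8.7, -0.0, -0.0, 0.1, 17.4, 14.6]
1.0 [10.4, -0.0, -0.0, 0.1, 19.8, 18.6]
1.05 [12.1, -0.0, -0.0, 0.1, 23.0, 21.3]
1.1 [13.8, -0.0, -0.0, 0.1, 26.1, 24.2]
```

View pics/c5.png

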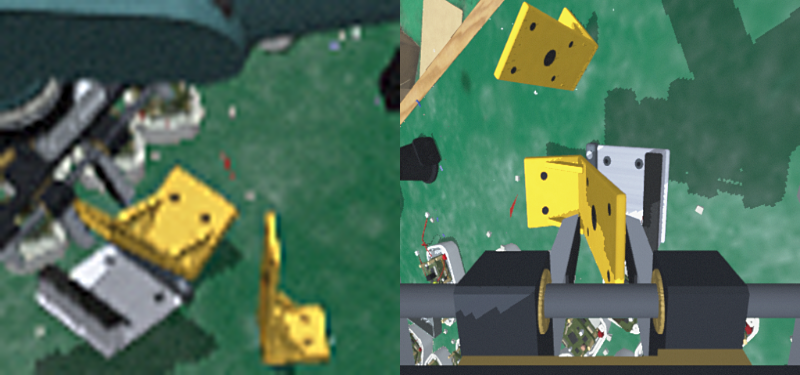

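The wrist crop shows the plate now leaning on the front finger at about (630,240), tilted about 0.65 rad. Lowering it slowly.

Request:
arm_command --targets '[0.7, 0, 0, 0, 1.6, 0.8, 0.32, 1.4, 0, 0, 0, 3.2, 1.6, 0.32, 2.1, 0, 0, 0, 4.8, 2.5, 0.32, 2.8, 0, 0, 0, 6.3, 3.6, 0.32, 3.5, 0, 0, 0, 7.8, 4.7, 0.32, 4.2, 0, 0, 0, 9.2, 5.9, 0.32, 4.9, 0, 0, 0, 10.6, 7, 0.32, 5.6, 0, 0, 0, 12, 8.3, 0.32, 6.3, 0, 0, 0, 13.3, 9.6, 0.32, 7, 0, 0, 0, 14.5, 11, 0.32, 7.7, 0, 0, 0, 15.7, 12.4, 0.32, 8.4, 0, 0, 0, 16.8, 13.9, 0.32, 9.1, 0, 0, 0, 17.8, 15.4, 0.32, 9.7, 0, 0, 0, 18.8, 17, 0.32, 10.4, 0, 0, 0, 19.8, 18.6, 0.32, 10.4, 0, 0, 0, 19.8, 18.6, 0.32, 10.4, 0, 0, 0, 19.8, 18.6, 0.32]'

```text
time: 18.25
tool_pos: [0.4973, -0.0162, 0.0346]
ee_rot: [-2.541, -0.0, 2.689]
wrist_force: [-0.3, 0.6, -0.2]
width: 0.0321
finger_force: 0.1
```

```bash
cat > chk3.py <<'E'
from h import *
from bench import robot
o=robot.get_obs(); print(o["time"],tip(o),o["wrist_force"].round(2),o["width"])
w=robot.snapshot("wrist"); M=np.eye(4); M[:3,:3]=Ro.from_euler("xyz",o["ee_rot"]).as_matrix(); M[:3,3]=o["tool_pos"]; w["T"]=M@w["T_tool_cam"]
s=robot.snapshot("side"); t=robot.snapshot("top")
for n,c in (("wrist",w),("side",s),("top",t)):
    q=cloud(c)[yellow(c)]; q=np.c_[np.array([infix(p) for p in q[:,:2]]),q[:,2]]; q=q[(abs(q[:,1])<.045)&(q[:,0]>-.11)&(q[:,0]<.16)&(q[:,2]>-.01)&(q[:,2]<.16)]
    if len(q)<60: continue
    used=np.ones(len(q),bool); rng=np.random.default_rng(0)
    for k in range(2):
        r=q[used]; best=0
        if len(r)<30: break
        for _ in range(300):
            a,b=r[rng.integers(len(r),size=2)][:,[0,2]]; d=b-a; L=np.hypot(*d)
            if L<.02: continue
            e=abs((r[:,0]-a[0])*d[1]-(r[:,2]-a[1])*d[0])/L<.003
            if e.sum()>best: best=e.sum(); E=e
        c2=r[E][:,[0,2]]; m=c2.mean(0); d=np.linalg.svd(c2-m,full_matrices=False)[2][0]; d*=np.sign(d[1]); p=(c2-m)@d
        print(n,"n",E.sum(),"ang",np.arctan2(d[0],d[1]).round(3),"ends",(m+d*np.percentile(p,1)).round(3),(m+d*np.percentile(p,99)).round(3),"y",np.percentile(r[E][:,1],[2,98]).round(3))
        i=np.where(used)[0]; used[i[E]]=0
E
python3 chk3.py; python3 -c "
from h import *
from bench import robot
o=robot.get_obs()
for th in np.arange(1.0,1.46,.05): print(round(th,3),plan(o,th))"
```

```text
18.25 (array([0.0768, 0.    , 0.0717]), np.float64(34.4)) [-0.28  0.63 -0.2 ] 0.03206350341923954
wrist n 6480 ang 1.001 ends [-0.017  0.014] [0.1   0.089] y [-0.028  0.031]
wrist n 4064 ang -0.591 ends [-0.019  0.018] [-0.048  0.061] y [-0.029  0.031]
side n 213 ang 0.988 ends [-0.019  0.011] [0.102 0.091] y [-0.031  0.031]
side n 116 ang -0.61 ends [-0.019  0.017] [-0.049  0.06 ] y [-0.028  0.031]
top n 369 ang 0.973 ends [-0.014  0.012] [0.098 0.088] y [-0.032  0.028]
top n 155 ang -0.619 ends [-0.015  0.016] [-0.048  0.063] y [-0.03   0.029]
1.0 [-0.0, -0.0, -0.0, 0.1, 0.1, 0.1]
1.05 [1.7, -0.0, -0.0, 0.1, 3.8, 2.1]
1.1 [3.4, -0.0, -0.0, 0.1, 7.3, 4.4]
1.15 [5.1, -0.0, -0.0, 0.1, 10.7, 6.8]
1.2 [5.6, -0.0, -0.0, 0.1, 15.4, 10.0]
1.25 [5.6, -0.0, -0.0, 0.1, 20.4, 13.7]
1.3 [5.6, -0.0, -0.0, 0.1, 25.3, 17.5]
1.35 [5.6, -0.0, -0.0, 0.1, 29.9, 21.7]
1.4 [5.6, -0.0, -0.0, 0.1, 34.3, 26.0]
1.45 [5.6, -0.0, -0.0, 0.1, 38.6, 30.6]
```

Request:
arm_command --targets '[0.6, 0, 0, 0, 1.3, 0.7, 0.32, 1.2, 0, 0, 0, 2.6, 1.4, 0.32, 1.7, 0, 0, 0, 3.8, 2.1, 0.32, 2.3, 0, 0, 0, 5, 2.9, 0.32, 2.9, 0, 0, 0, 6.2, 3.6, 0.32, 3.4, 0, 0, 0, 7.3, 4.4, 0.32, 4, 0, 0, 0, 8.5, 5.2, 0.32, 4.5, 0, 0, 0, 9.6, 6, 0.32, 5.1, 0, 0, 0, 10.7, 6.8, 0.32, 5.3, 0, 0, 0, 12.2, 7.8, 0.32, 5.5, 0, 0, 0, 13.8, 8.9, 0.32, 5.6, 0, 0, 0, 15.4, 10, 0.32, 5.6, 0, 0, 0, 17, 11.2, 0.32, 5.6, 0, 0, 0, 18.7, 12.4, 0.32, 5.6, 0, 0, 0, 20.4, 13.7, 0.32, 5.6, 0, 0, 0, 20.4, 13.7, 0.32, 5.6, 0, 0, 0, 20.4, 13.7, 0.32]'

```text
time: 20.1
tool_pos: [0.5013, -0.0081, 0.0119]
ee_rot: [-2.443, -0.0, 2.689]
wrist_force: [-0.1, -0.2, 0.8]
width: 0.0322
finger_force: 0.1
```

```bash
python3 chk3.py
```

```text
20.1 (array([ 0.0894, -0.0001,  0.0464]), np.float64(40.0)) [-0.12 -0.19  0.85] 0.03216166153350725
wrist n 8166 ang 1.276 ends [-0.022  0.016] [0.112 0.057] y [-0.028  0.031]
wrist n 4467 ang -0.318 ends [-0.022  0.021] [-0.039  0.071] y [-0.029  0.031]
side n 265 ang 1.255 ends [-0.023  0.014] [0.111 0.058] y [-0.027  0.031]
side n 101 ang -0.272 ends [-0.023  0.017] [-0.038  0.071] y [-0.027  0.032]
top n 416 ang 1.255 ends [-0.018  0.015] [0.107 0.056] y [-0.033  0.028]
top n 104 ang -0.374 ends [-0.018  0.019] [-0.04   0.073] y [-0.032  0.028]
```

Request:
arm_command --targets '[0, 0, 0, 0, 1, 0.7, 0.32, 0, 0, 0, 0, 2, 1.5, 0.32, 0, 0, 0, 0, 3, 2.3, 0.32, 0, 0, 0, 0, 4, 3.1, 0.32, 0, 0, 0, 0, 5, 4, 0.32, 0, 0, 0, 0, 6, 4.8, 0.32, 0, 0, 0, 0, 7, 5.6, 0.32, 0, 0, 0, 0, 8, 6.4, 0.32, 0, 0, 0, 0, 9.5, 7, 0.32, 0, 0, 0, 0, 9.5, 7, 0.32]'

```text
time: 21.25
tool_pos: [0.5023, -0.0063, 0.0019]
ee_rot: [-2.441, 0.001, 2.688]
wrist_force: [-1.8, -2.0, 5.4]
width: 0.0318
finger_force: 2.6
```

```bash
python3 chk3.py;  python3 -c "
from h import *
from bench import robot
s=robot.snapshot('side'); w=robot.snapshot('wrist')
cv2.imwrite('pics/c6.png',np.hstack([cv2.resize(s['color'][150:225,230:310,::-1],(400,375),interpolation=cv2.INTER_CUBIC),cv2.resize(w['color'][:,:,::-1],(400,375))]))"
```

```text
21.25 (array([ 0.0915, -0.0001,  0.0363]), np.float64(40.2)) [-1.75 -2.04  5.38] 0.03182521474167205
wrist n 8271 ang 1.314 ends [-0.021  0.017] [0.113 0.053] y [-0.028  0.031]
wrist n 4813 ang -0.275 ends [-0.022  0.022] [-0.036  0.072] y [-0.029  0.031]
side n 241 ang 1.298 ends [-0.025  0.014] [0.112 0.053] y [-0.024  0.031]
side n 94 ang -0.254 ends [-0.023  0.018] [-0.037  0.074] y [-0.027  0.032]
top n 422 ang 1.305 ends [-0.018  0.016] [0.109 0.051] y [-0.033  0.028]
top n 99 ang -0.35 ends [-0.014  0.011] [-0.037  0.074] y [-0.03   0.028]
```

View pics/c6.png

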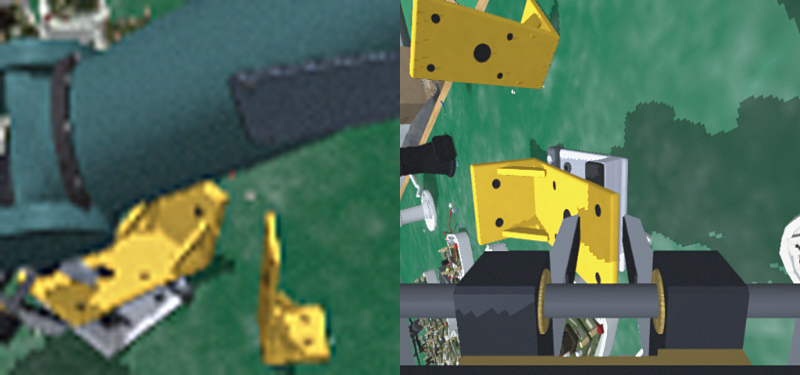

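It now lies on the stop and rest at about 1.305 rad. The rear finger is pressing lightly on it, so I'll ease off, open and withdraw along the tool axis.

Request:
arm_command --targets '[0, 0, 0, 0, -1, -3, 0.32, 0, 0, 0, 0, -1, -6, 0.32, 0, 0, 0, 0, -1, -8, 0.2, 0, 0, 0, 0, -1, -10, 0, 0, 0, 0, 0, -1, -12, -0.2, 0, 0, 0, 0, -1, -15, -0.3, 0, 0, 0, 0, -1, -15, -0.3]'

```text
time: 22.2
tool_pos: [0.5068, 0.0027, 0.0129]
ee_rot: [-2.444, 0.001, 2.689]
wrist_force: [-0.5, -0.6, -0.1]
width: 0.0608
finger_force: 0.0
```

```bash
python3 chk3.py
```

```text
22.2 (array([ 0.1015, -0.0002,  0.0474]), np.float64(40.0)) [-0.52 -0.62 -0.12] 0.060829738653946516
wrist n 8242 ang 1.312 ends [-0.021  0.017] [0.113 0.053] y [-0.029  0.031]
wrist n 4294 ang -0.276 ends [-0.022  0.022] [-0.036  0.072] y [-0.029  0.031]
side n 282 ang 1.302 ends [-0.023  0.015] [0.11  0.052] y [-0.028  0.03 ]
side n 97 ang -0.233 ends [-0.021  0.011] [-0.036  0.075] y [-0.024  0.032]
top n 431 ang 1.3 ends [-0.018  0.016] [0.111 0.052] y [-0.033  0.028]
top n 101 ang -0.335 ends [-0.011 -0.001] [-0.037  0.074] y [-0.03   0.028]
```

Request:
arm_command --targets '[0, 0, 0, 0, 0, -15, -0.3, 0, 0, 0, 0, 0, -35, -0.3, 0, 0, 0, 0, 0, -65, -0.3, 0, 0, 0, 0, 0, -100, -0.3, 0, 0, 0, 0, 0, -120, -0.3, 0, 0, 0, 0, 0, -120, -0.3, 0, 0, 0, 0, 0, -120, -0.3]'

```text
time: 23.05
tool_pos: [0.5403, 0.0722, 0.1045]
ee_rot: [-2.444, 0.0, 2.69]
wrist_force: [-0.6, 0.1, -0.3]
width: 0.0608
finger_force: 0.0
```

```bash
python3 chk3.py; python3 -c "
from h import *
from bench import robot
t=robot.snapshot('top'); a=np.load('top0.npz')
for n,(u,v) in dict(bottle=(158,202),can=(152,162)).items(): print(n,np.abs(t['color'][v-12:v+12,u-12:u+12].astype(int)-a['color'][v-12:v+12,u-12:u+12]).mean().round(1))"
```

```text
23.05 (array([ 1.785e-01, -1.000e-04,  1.390e-01]), np.float64(40.0)) [-0.64  0.08 -0.32] 0.060842473356002354
wrist n 3947 ang 1.311 ends [-0.021  0.017] [0.113 0.053] y [-0.03  0.03]
wrist n 2007 ang -0.283 ends [-0.022  0.022] [-0.036  0.072] y [-0.03  0.03]
side n 314 ang 1.307 ends [-0.024  0.015] [0.113 0.052] y [-0.031  0.03 ]
side n 116 ang -0.334 ends [-0.021  0.022] [-0.039  0.074] y [-0.029  0.032]
top n 503 ang 1.304 ends [-0.018  0.016] [0.113 0.052] y [-0.033  0.028]
top n 95 ang -0.344 ends [-0.012  0.005] [-0.038  0.076] y [-0.03   0.028]
bottle 26.1
can 26.7
```

```bash
python3 -c "
from h import *
from bench import robot
t=robot.snapshot('top'); P=cloud(t); m=yellow(t); print(np.nanmedian(P[148:166,136:155][m[148:166,136:155]],0).round(3), 'was .532 .397 .197; bottle', P[202,158].round(3),'was .411 .367 .075')
print(robot.close_job())"
```

```text
[0.541 0.401 0.197] was .532 .397 .197; bottle [0.342 0.235 0.498] was .411 .367 .075
the job is handed in; nothing more can be done
None
```

The job is handed in. The bracket was pushed upright to the stop, tipped and let down on a finger, and lies on its back on the stop and pad at about 1.31 rad, its top end about 114 mm past the stop, with the gripper clear. In the final picture the arm hid the flux bottle and the spray can cap read about 10 mm from its start reading (its limit is 15 mm), which I put down to the arm crossing the view; I did not check the camera back, and the arm's path stayed clear of all three.

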